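Hang the electric screwdriver on the spring balancer

ROBOT

A 6-joint arm with a two-finger parallel gripper is mounted at the origin on the work surface. World frame = base frame: x ahead of the robot, y to its left, z up, the work surface at z = 0. Lengths are in m, angles in rad, forces in N, time in s.
With the tool pointing down it reaches from about 0.3 to 0.85 m from the base axis. Payload 5.4 kg.
Tool frame: the origin (TCP) lies between the finger pads; the fingertips stand 8 mm ahead of it and the grasp point (between the pads) lies 11 mm behind it (env.finger_overhang is the distance from the TCP to the fingertips, in m); z points along the fingers, y is the line along which they close (so a half turn about z gives the same grasp; the last joint's range is limited). The gripper opens to 85 mm and grips with 20 to 120 N. Pads are 22 mm wide; open, the fingers measure 114 mm over their backs; the gripper's body (76 mm by 85 mm) begins 54 mm behind the grasp point. The pads swing forward as they close: fully open they stand 13 mm farther back than shut.
Start: joints at [0.934, 0.158, 1.597, -0, 1.386, -0.21], TCP at [0.238, 0.523, 0.2] pointing down, gripper open.
Joint ranges: [-2.91, 2.91], [-0.94, 2.29], [0.18, 2.7], [-1.29, 4.43], [0.17, 2.64], [-3, 3]. Speed limits (rad/s): [2.57, 2.57, 3.14, 3.14, 3.14, 3.14].

INTERFACE

Orientations are given as a 3x3 rotation matrix whose columns are the frame's x, y, z axes.
In Python, from rig import env, read_camera, order, models gives the robot as it stands. The module is installed in compiled form; this text tells all that it offers.
- The arm moves only by the tool send_rows, never from a script. Its argument "deltas" is a list of rows, each an object of numbers: "x", "y", "z": the shift along the tool's x, y, z in m; "rx", "ry", "rz": the turn, a rotation vector about the tool's x, y, z in rad. In form: [{"x": .., "y": .., "z": .., "rx": .., "ry": .., "rz": ..}, ...]. A call has 1 to 8 rows; each row shifts and turns the commanded pose from where the row before left it, along the tool's axes as they then stand; what a row does not reach is not made up. A row lasts 1/8 s, in which the tool goes at most 62.5 mm and 10.7 degrees, less where a joint would pass 70% of its speed; a pose out of reach is approached as far as the arm can. A call with a gripper value outside its range is refused whole. "hand" is the gripper's target within -1 to 1 (fully open at 1, half-way at 0, shut at -1), set as the call begins (left out, the last holds). The fingers move at their own pace and stop on an object; the grip force is fixed at half the most. Time passes only in rows, so rows that do not move let the fingers close. It gives the time, the measured TCP pose, the force, the opening and the grip force at its end, in the units of the state.
- env.state(): the state, without advancing time (a new reading comes with each control period).
- read_camera(name): name is "scene" or "top" or "wrist"; returns a dict with "color" (480x640x3 uint8, red, green, blue), "range_z" (480x640 float32, m along the optical axis (not along the pixel's ray), 0 where there is no reading), "fov_y" (degrees; the focal length in pixels is half the picture's height over the tangent of half this angle, whatever the lens; pixels are square), "cx", "cy" (the principal point, pixels), "origin" and "orientation" of the camera in the world; the wrist camera has in their place "tool_from_camera" (4x4, takes a point from camera to tool coordinates, whose origin is the TCP and whose axes are the flange's). Camera axes: x right, y down, z forward; pixel columns grow to the right and rows downward; lengths in m; the calibration is good to about 2 mm. A picture is of the moment at which its call begins: read the wrist's pose just before it.
- order.sign_off(): hands the job in; it is judged then, once.
Trained networks look in a picture, given as the dict that the camera call returned (one of the last four; its "shot" number tells which), for a name from the list of things; names that differ only in an ending like _2 or _b are one class to them, and where a whole thing is asked for, a point or a joint stands for the part that bears it (a point fixed in the world has none). Each returns a list of dicts, best first, with "confidence" (0 to 1); they miss things now and then, are a little off and sometimes report something else, mostly with a low value. They report only what shows in the picture. A call takes as long as a camera call. They do not tell look-alikes from the thing itself.
- models.outline_of(picture, name): "region" (480x640 bool, what is visible of it) and "extent" ([left, top, right, bottom] in pixels, round what is visible of it).
The state is a dict: "time_s": time; "qpos": joint angles; "dq": joint speeds; "tau": joint torques, N m; "tool_pos": TCP position; "tool_rot": TCP orientation; "force": force on the tool from outside, world axes, zero at the start; "torque": the same for the moment, N m; "gripper_width": finger opening in m; "grasp_force": force on a finger pad.
Only numpy, scipy, OpenCV 4.12 (cv2) and the standard library are available. Lean on these libraries where they do the work, as an engineer would, in place of code of your own. Each camera call takes 0.05 s, during which the arm holds its last target. There are 200 camera calls.

TASK

Hang the blue electric screwdriver on the spring balancer: take the balancer's red pull handle, draw the hook down beside the screwdriver as it stands in its rack, pass the hook's point through the wire bail, and let the spring lift the screwdriver right up to the top stop, keeping hold all the way so that the hook never snaps back. Then let go with the screwdriver hanging still, and leave the nut driver in the rack, and the control board, mouse, multimeter and fan in front of it, where they are.

Things in the scene. Friction and masses are not known exactly. Their poses are not given: they have to be found in the camera images.
- gantry: Aluminium frame on the table: two uprights 40 mm square, 840 mm apart along its y, 560 mm tall, and a cross rail whose underside is 500 mm above the table. Origin on the table at mid-length, directly under the line along which the hook travels; rail and uprights stand 60 mm beyond that line (+x). y runs along the rail, z up. Turned up to 0.1 rad about the vertical.
- carriage (a joint): Carriage that rolls along the rail, in m: 0 at mid-length, + towards the frame's +y, limits -0.22 and +0.22. It rolls with about 1 N (more when moved fast) and stays where it is left. It carries the blue spring cylinder, into which the hook's rod slides.
- cylinder_end (a point): Centre of the lower end of the upright blue spring cylinder (40 mm diameter, rubber end ring 46 mm), 371 mm above the table, straight over the hook's seat. A black case around it reaches 32 mm to the front (-x) from 450 mm up. It stands over and just behind the pull handle, so take the handle with the tool tilted about 25 to 40 degrees, from the robot's side and above.
- hook (a joint): How far the hook is drawn down out of the cylinder, in m: 0 at the top stop, at most 0.14. The spring pulls it up with about 8 N at the top stop, 12 N at 0.12 m (its own weight allowed for). Let go when empty it flies up at up to 1 m/s. It moves straight up and down, sideways only with the carriage, and does not turn.
- hook_seat (a point): Seat of the steel hook: top of the 8 mm wire at the bottom of the bowl, 265 mm above the table at the top stop. Axes as the frame's. The hook lies in the frame's y-z plane, point to +y, shank to -y. From the seat: hook's underside 8 mm below; point 20 mm above and 24 mm to +y at its outside; shank's outside 22 mm to -y; mouth about 28 mm wide.
- handle (a point): Middle of the red pull handle: upright round plastic grip, 26 mm diameter, 54 mm long, 50 mm in front (-x of the frame) of the hook's axis and 72 mm above the hook's seat, joined to the hook's block (30 x 26 mm) behind it by two arms 12 mm wide (y). Axes as the frame's. Grip it with the fingers on its +y and -y sides.
- rack: Grey sheet-metal tool rack fixed on the table under the hook's line: top plate 90 mm (x) x 210 mm (y), its top 52 mm above the table, with two round 29 mm holes on the middle line, 50 mm to either side of its centre. Origin on the table under its centre.
- driver: Blue electric screwdriver, 174 mm tall, 0.28 to 0.42 kg, bit down in either hole of the rack, its 39 mm shoulder on the plate. Origin at the bit's tip, 10 mm above the table in the rack; z up along the body. Body 35 to 42 mm thick from 42 to 120 mm above the origin; nose (24 mm) and bit reach 42 mm below the shoulder. On top a fixed arched bail of 6 mm wire, in its x-z plane.
- bail (a point): Underside of the bail's wire at mid-arch: 168 mm above the driver's origin, 178 mm above the table at the start, within 15 mm of the plane in which the hook travels. The opening below it is 48 mm high, down to the driver's top, and 48 mm wide lower down (60 mm over the wires); it faces along the rail within 0.35 rad.
- nutdriver: Hand nut driver with a yellow and black grip, 36 mm diameter at the shoulder, standing in the other hole; top 112 mm above the table. Bystander.
- control_board: Appliance control board in its white tray, 70 x 300 x 45 mm, lying on the robot's side of the rack. Bystander. Origin under its centre, on the table, as for the bystanders below.
- mouse: Black computer mouse, 118 x 62 x 38 mm. Bystander.
- multimeter: Yellow multimeter lying flat, 180 x 86 x 50 mm. Bystander.
- fan: Black square case fan lying flat, 120 x 120 x 25 mm. Bystander.
Not all that is in view belongs to the job. Leave any green, orange or turquoise look-alike of the driver alone.

How it is judged:
On the way, in this order (a step that is already met when the one before it is completed fails the run):
1. the hook is drawn down below the top of the bail while the screwdriver still stands in the rack (value of joint hook above 0.095 m and height (world z) of driver below 0.02 m), for 0.05 s.
2. the bail lies in the hook with the hook still drawn down (distance between bail and hook_seat below 0.015 m and value of joint hook above 0.02 m), for 0.05 s.
At the end, for the whole second after the job is handed in: The screwdriver hangs by its bail from the hook (bail within 15 mm of the seat), upright within 0.25 rad and still (under 0.08 m/s), its bit more than 80 mm above the table, with the hook within 8 mm of its top stop and the handle released (distance between bail and hook_seat below 0.015 m and value of joint hook below 0.008 m and height (world z) of driver above 0.08 m and angle between driver's own z axis and vertical below 0.25 rad and linear speed of driver below 0.08 m/s); the robot touches nothing.
It fails at once if the hook snaps back: it runs up faster than 0.5 m/s (velocity of joint hook below -0.5 m/s).
It fails at once if the nut driver is lifted or knocked in its hole (distance of nutdriver from where it was at the start of the episode above 0.02 m or angle between nutdriver's own z axis and vertical above 0.4 rad).
It fails at once if the control board, mouse, multimeter or fan is moved more than 20 mm (distance of any of control_board, mouse, multimeter, fan from where it was at the start of the episode above 0.02 m).
It also fails if it takes over 48 s, if anything falls off the work surface, if the arm or the gripper's body presses on something with over 40 N, if the wrist force passes 120 N, or if a joint passes its speed limit or range.

## Working session

There is one attempt and no reset: what is moved stays moved. The work goes in short steps, Python scripts to look and compute and a tool call to move; the robot and the scene stay as the last step left them, time stands still between calls to the robot, and variables do not carry over. Pictures are saved under pics/ and viewed, at most 10 in all, crops included, and the job is handed in when it is done.

Besides the shell and the picture viewer there is one more tool, called after "Emit:" as name(argument=value, ...) on one line, values as JSON. send_rows: Moves the arm, as the interface text tells. Its arguments: {"type":"object","properties":{"deltas":{"type":"array","items":{"type":"object","properties":{"x":{"type":"number"},"y":{"type":"number"},"z":{"type":"number"},"rx":{"type":"number"},"ry":{"type":"number"},"rz":{"type":"number"}}}},"hand":{"type":"number"}},"required":["deltas"]}

```bash
mkdir -p pics; cat > h.py <<'E'
import numpy as np, cv2
from rig import env, read_camera, order, models
def pose(p):
    if "origin" in p: return np.array(p["orientation"]).reshape(3,3), np.array(p["origin"])
    s=env.state(); T=np.array(p["tool_from_camera"]); R=np.array(s["tool_rot"]).reshape(3,3)
    return R@T[:3,:3], R@T[:3,3]+np.array(s["tool_pos"])
def cloud(p):
    f=240/np.tan(np.radians(p["fov_y"])/2); v,u=np.mgrid[:480,:640]; z=p["range_z"]
    c=np.stack([(u-p["cx"])/f*z,(v-p["cy"])/f*z,z],-1); R,t=pose(p)
    w=c@R.T+t; w[z<=0]=np.nan; return w
def save(p,n): cv2.imwrite("pics/"+n,p["color"][:,:,::-1])
E
python3 - <<'E'
from h import *
for n in ["scene","top"]:
    p=read_camera(n); save(p,n+".png"); W=cloud(p); print(n,pose(p)[1],pose(p)[0][:,2],p["fov_y"])
    np.savez("/tmp/"+n,W=W,C=p["color"])
    for o in ["gantry","handle","hook","hook_seat","cylinder_end","rack","driver","bail","nutdriver","control_board","mouse","multimeter","fan"]:
        try:
            for d in models.outline_of(p,o)[:3]:
                w=W[d["region"]]; w=w[~np.isnan(w[:,0])]
                print(o,round(d["confidence"],2),np.round(d["extent"]),np.round(np.median(w,0),3),np.round(np.percentile(w,3,axis=0),3),np.round(np.percentile(w,97,axis=0),3))
        except Exception as e: print(o,e)
E
```

```text
scene [ 1.28208755 -0.23776546  0.89834001] [-0.72916309  0.22901031 -0.64488407] 51.595120336799184
gantry 0.9 [ 47.   9. 636. 446.] [0.698 0.041 0.512] [ 0.618 -0.406  0.009] [0.743 0.46  0.626]
handle 0.94 [399. 183. 430. 244.] [0.644 0.139 0.335] [0.335 0.127 0.001] [0.658 0.321 0.365]
hook 0.61 [399. 181. 426. 242.] [0.645 0.138 0.337] [0.587 0.127 0.265] [0.658 0.162 0.365]
hook_seat 0.79 [399. 181. 428. 245.] [0.644 0.139 0.336] [0.319 0.127 0.016] [0.658 0.336 0.365]
hook_seat 0.75 [157. 265. 197. 331.] [ 0.425 -0.327  0.039] [ 0.323 -0.368  0.013] [ 0.49  -0.286  0.05 ]
cylinder_end 0.78 [399.   6. 469. 246.] [0.659 0.136 0.563] [0.6   0.105 0.307] [0.676 0.177 0.683]
rack 0.86 [293. 301. 414. 369.] [0.65  0.02  0.052] [ 0.595 -0.089  0.003] [0.681 0.139 0.056]
rack 0.66 [396. 181. 425. 245.] [0.645 0.138 0.338] [0.59  0.128 0.266] [0.658 0.159 0.365]
driver 0.74 [158. 265. 198. 331.] [ 0.425 -0.327  0.038] [ 0.323 -0.37   0.011] [ 0.49  -0.285  0.05 ]
driver 0.73 [325. 247. 347. 295.] [0.527 0.025 0.114] [0.497 0.006 0.049] [0.542 0.042 0.169]
driver 0.64 [246. 287. 269. 34
[... 2106 characters left out ...]
9 0.003 0.181]
bail 0.82 [245. 246. 268. 266.] [0.492 0.126 0.119] [0.472 0.11  0.   ] [0.513 0.154 0.172]
bail 0.75 [289. 229. 309. 261.] [0.511 0.028 0.12 ] [ 0.489  0.01  -0.001] [0.538 0.049 0.173]
nutdriver 0.56 [270. 190. 283. 204.] [0.627 0.083 0.11 ] [0.617 0.071 0.059] [0.642 0.098 0.115]
nutdriver 0.25 [244. 176. 349. 220.] [0.629 0.04  0.052] [ 0.59  -0.086  0.003] [0.676 0.158 0.056]
control_board 0.97 [226. 285. 349. 318.] [0.382 0.067 0.019] [ 0.349 -0.077  0.009] [0.415 0.21  0.047]
multimeter 0.63 [428. 253. 468. 333.] [ 0.397 -0.321  0.038] [ 0.313 -0.368  0.011] [ 0.482 -0.282  0.049]
fan 0.96 [136. 271. 199. 331.] [0.39  0.36  0.017] [0.33  0.298 0.001] [0.449 0.42  0.028]
```

View pics/scene.png

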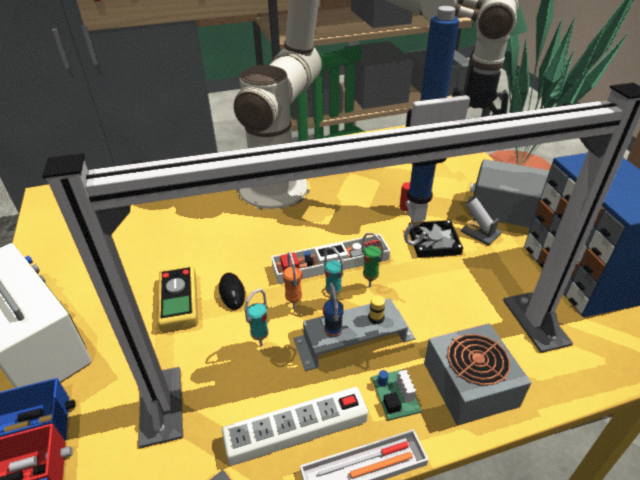

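View pics/top.png

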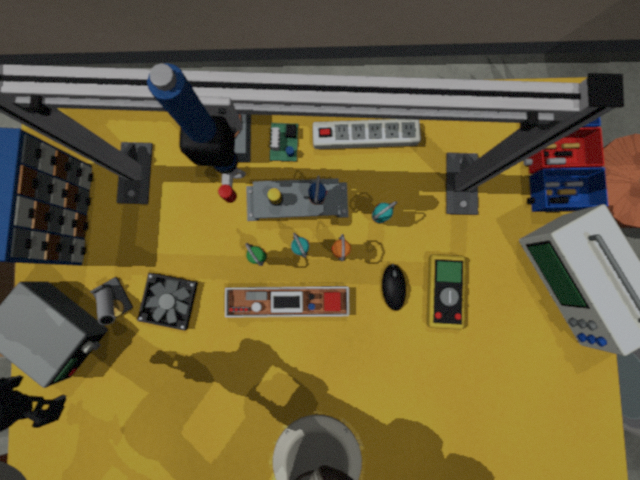

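The blue driver is at scene (333,315), top (318,190). Possible confusions are teal at scene (258,320) and (333,275), orange (292,284), green (372,263) and the nut driver (377,308). The blue one stands in the rack, so I choose that. The red handle is at scene (405,195), top (226,192).

```bash
python3 - <<'E'
from h import *
for n in ["scene","top"]:
    d=np.load(f"/tmp/{n}.npz"); W=d["W"]; C=d["C"].astype(int); P=W.reshape(-1,3); K=C.reshape(-1,3)
    x,y,z=P.T
    def st(m,l): 
        q=P[m]; print(n,l,m.sum(),np.round(np.median(q,0),4),np.round(np.percentile(q,2,axis=0),4),np.round(np.percentile(q,98,axis=0),4)) if m.sum() else print(l,0); return q
    r,g,b=K.T
    # rail yaw
    q=P[(z>.49)&(z<.575)&(abs(y)<.4)&(x>.6)&(x<.8)&~((y>.06)&(y<.22))]
    ff=np.polyfit(q[:,1],q[:,0],1); print("rail slope",ff,len(q))
    q=P[(z>.045)&(z<.06)&(x>.57)&(x<.7)&(y>-.12)&(y<.19)]
    rect=cv2.minAreaRect((q[:,:2]*1000).astype(np.float32)); print("rack",rect)
    h=st((r>100)&(g<70)&(b<70)&(z>.3)&(z<.38)&(y>.1)&(y<.19)&(x>.5)&(x<.7),"red handle")
    st((r>100)&(g<70)&(b<70)&(z>.355)&(z<.375)&(y>.1)&(y<.19)&(x>.5)&(x<.7),"handle top")
    dr=(abs(x-.628)<.04)&(abs(y+.013)<.035)
    t=st(dr&(z>.140)&(z<.2),"bail pts")
    if len(t): 
        c=np.cov(t[:,:2].T); w,v=np.linalg.eigh(c); print(" bail dir",v[:,1],np.sqrt(w))
    st(dr&(z>.170)&(z<.2),"bail top"); st(dr&(z>.1)&(z<.135),"body top")
    st((abs(x-.63)<.03)&(abs(y-.083)<.03)&(z>.095)&(z<.12),"nut top")
    st((b>r+30)&(b>g+20)&(z>.37)&(z<.45)&(abs(y-.14)<.06)&(x>.55)&(x<.72),"cyl low")
p=read_camera("scene");save(p,"s2.png"); im=p["color"][225:345,235:435,::-1]; cv2.imwrite("pics/crop.png",cv2.resize(im,None,fx=4,fy=4,interpolation=3))
E
```

```text
rail slope [0.05765708 0.70709908] 17856
rack ((635.8245849609375, 35.224647521972656), (94.68675231933594, 211.6217041015625), 0.8774048686027527)
scene red handle 50 [0.5936 0.14   0.3639] [0.5871 0.1349 0.3142] [0.6017 0.1493 0.3661]
scene handle top 40 [0.595  0.141  0.3643] [0.587  0.1355 0.3591] [0.6017 0.1498 0.3662]
scene bail pts 116 [ 0.6507 -0.0165  0.1696] [ 0.6105 -0.021   0.1411] [ 0.6666 -0.0094  0.184 ]
 bail dir [-0.99267921  0.12078075] [0.00170962 0.01991178]
scene bail top 57 [ 0.6441 -0.0164  0.1789] [ 0.6163 -0.0202  0.1715] [ 0.6605 -0.0119  0.1847]
scene body top 360 [ 0.6452 -0.0201  0.1284] [ 0.6116 -0.0361  0.1014] [0.6657 0.0026 0.1335]
scene nut top 193 [0.6414 0.0821 0.1111] [0.623  0.0702 0.0959] [0.6504 0.0969 0.1152]
scene cyl low 139 [0.6604 0.1433 0.4053] [0.6423 0.1254 0.3855] [0.6635 0.1549 0.4443]
rail slope [0.0563302  0.68301737] 20431
rack ((633.4345703125, 35.86102294921875), (92.33695983886719, 210.3166961669922), 1.1639882326126099)
top red handle 141 [0.589  0.1467 0.3642] [0.5787 0.1369 0.3574] [0.5997 0.1571 0.3664]
top handle top 138 [0.589  0.1468 0.3643] [0.5787 0.1369 0.3602] [0.5997 0.1571 0.3664]
top bail pts 73 [ 0.6271 -0.0133  0.1767] [ 0.6047 -0.0181  0.1459] [ 0.6607 -0.0091  0.1856]
 bail dir [-0.99302952  0.11786589] [0.00168767 0.01668001]
top bail top 57 [ 0.6307 -0.0136  0.1778] [ 0.6111 -0.0179  0.1717] [ 0.654  -0.0104  0.1861]
top body top 245 [ 0.6321 -0.0173  0.1293] [ 0.608  -0.0339  0.1172] [0.6554 0.0048 0.1336]
top nut top 151 [0.631  0.0856 0.1114] [0.6182 0.071  0.0964] [0.6458 0.0995 0.1159]
top cyl low 1 [0.6228 0.1364 0.3892] [0.6228 0.1364 0.3892] [0.6228 0.1364 0.3892]
```

View pics/crop.png

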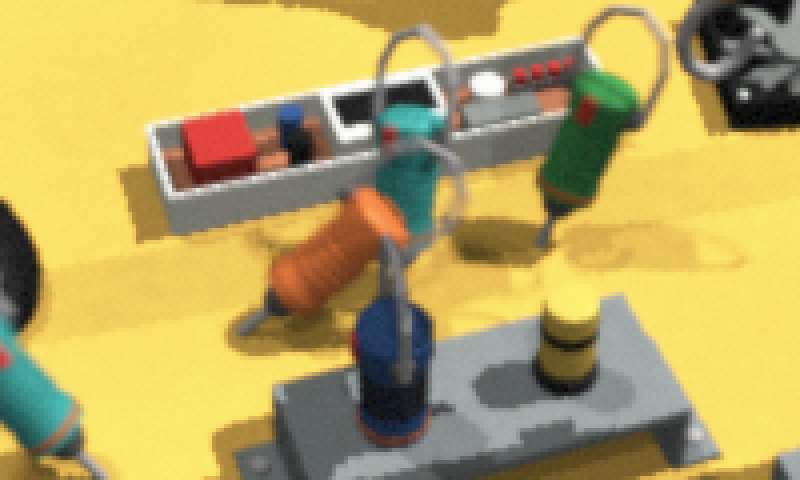

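The crop confirms it: the blue driver stands upright in the rack at crop (395,370), with its bail facing along the rail. The others are loose look-alikes, and the nut driver is at (567,340).

```bash
cat >> h.py <<'E'
from scipy.spatial.transform import Rotation as Ro
from scipy.linalg import logm, expm
PSI=-0.057
def target(t,sgn=1):
    z=np.array([np.sin(t)*np.cos(PSI),np.sin(t)*np.sin(PSI),-np.cos(t)])
    y=sgn*np.array([-np.sin(PSI),np.cos(PSI),0]); return np.stack([np.cross(y,z),y,z],1)
def cmd(R,p,n):
    s=env.state(); T=np.eye(4);T[:3,:3]=np.array(s["tool_rot"]).reshape(3,3);T[:3,3]=s["tool_pos"]
    G=np.eye(4);G[:3,:3]=R;G[:3,3]=p; D=np.real(expm(logm(np.linalg.inv(T)@G)/n))
    print(n,"rows of",np.round(D[:3,3],4),np.round(Ro.from_matrix(D[:3,:3]).as_rotvec(),4),"step mm",np.round(1e3*np.linalg.norm(D[:3,3]),1))
    E=T.copy()
    print(" via",[np.round((T@np.linalg.matrix_power(D,k))[:3,3],2).tolist() for k in range(0,n+1,max(1,n//4))])
E
python3 - <<'E'
from h import *
s=env.state(); print(np.round(s["tool_rot"],3),s["tool_pos"],s["time_s"],s["force"],s["gripper_width"])
for sg in (1,-1):
    R=target(.56,sg); g=np.array([.590,.1445,.337]); print(sg); cmd(R,g+R[:,2]*(.011-.13),16)
d=np.load("/tmp/top.npz")["W"].reshape(-1,3)
m=(d[:,0]>.15)&(d[:,0]<.6)&(d[:,1]>.1)&(d[:,1]<.65)&(d[:,2]>.12); q=d[m]; 
for a in np.arange(.15,.6,.1): 
  k=q[(q[:,0]>a)&(q[:,0]<a+.1)]; 
  if len(k): print(a,k.min(0),k.max(0))
E
```

```text
[[-0.91   0.414 -0.   ]
 [ 0.414  0.91  -0.   ]
 [ 0.    -0.    -1.   ]] [0.23805183 0.52340137 0.19959322] 1.45 [ 0.43015776  0.33626739 -0.28058196] 0.08562626219697286
1
16 rows of [-0.027  -0.0177 -0.0087] [-0.0065 -0.0346 -0.0225] step mm 33.4
 via [[0.24, 0.52, 0.2], [0.31, 0.42, 0.24], [0.38, 0.32, 0.29], [0.46, 0.23, 0.36], [0.53, 0.15, 0.44]]
-1
16 rows of [-0.0254  0.0345 -0.0173] [-0.0481  0.009   0.1671] step mm 46.2
 via [[0.24, 0.52, 0.2], [0.4, 0.56, 0.27], [0.54, 0.48, 0.35], [0.59, 0.32, 0.41], [0.53, 0.15, 0.44]]
0.15 [0.19182952 0.3681911  0.12058697] [0.24997387 0.6163832  0.55472637]
0.25 [0.25001392 0.48737289 0.12006597] [0.34800176 0.6494135  0.40473835]
0.35 [0.36742859 0.59248045 0.12037451] [0.40782522 0.61809485 0.12085531]
0.45000000000000007 [0.46761298 0.1101097  0.12005183] [0.54998754 0.64995483 0.28601844]
0.55 [0.55000293 0.13548334 0.12017783] [0.59999712 0.59638664 0.36736958]
```

Emit:
send_rows(deltas=[{"x": -0.027,"y": -0.0177,"z": -0.015,"rx": -0.0065,"ry": -0.0346,"rz": -0.0225},{"x": -0.027,"y": -0.0177,"z": -0.012,"rx": -0.0065,"ry": -0.0346,"rz": -0.0225},{"x": -0.027,"y": -0.0177,"z": -0.0087,"rx": -0.0065,"ry": -0.0346,"rz": -0.0225},{"x": -0.027,"y": -0.0177,"z": -0.0087,"rx": -0.0065,"ry": -0.0346,"rz": -0.0225},{"x": -0.027,"y": -0.0177,"z": -0.0087,"rx": -0.0065,"ry": -0.0346,"rz": -0.0225},{"x": -0.027,"y": -0.0177,"z": -0.0087,"rx": -0.0065,"ry": -0.0346,"rz": -0.0225},{"x": -0.027,"y": -0.0177,"z": -0.0087,"rx": -0.0065,"ry": -0.0346,"rz": -0.0225},{"x": -0.027,"y": -0.0177,"z": -0.0087,"rx": -0.0065,"ry": -0.0346,"rz": -0.0225}], hand=1)

```text
time_s: 2.45
tool_pos: [0.3825, 0.3181, 0.3025]
tool_rot: [[-0.931, 0.239, 0.276], [0.236, 0.971, -0.042], [-0.277, 0.026, -0.96]]
force: [-0.1, 0.7, 0.2]
gripper_width: 0.0857
grasp_force: 0.0
```

Emit:
send_rows(deltas=[{"x": -0.027,"y": -0.0177,"z": -0.0087,"rx": -0.0065,"ry": -0.0346,"rz": -0.0225},{"x": -0.027,"y": -0.0177,"z": -0.0087,"rx": -0.0065,"ry": -0.0346,"rz": -0.0225},{"x": -0.027,"y": -0.0177,"z": -0.0087,"rx": -0.0065,"ry": -0.0346,"rz": -0.0225},{"x": -0.027,"y": -0.0177,"z": -0.0087,"rx": -0.0065,"ry": -0.0346,"rz": -0.0225},{"x": -0.027,"y": -0.0177,"z": -0.0087,"rx": -0.0065,"ry": -0.0346,"rz": -0.0225},{"x": -0.027,"y": -0.0177,"z": -0.0087,"rx": -0.0065,"ry": -0.0346,"rz": -0.0225},{"x": -0.027,"y": -0.0177,"z": -0.0087,"rx": -0.0065,"ry": -0.0346,"rz": -0.0225},{"x": -0.027,"y": -0.0177,"z": -0.0087,"rx": -0.0065,"ry": -0.0346,"rz": -0.0225}])

```text
time_s: 3.45
tool_pos: [0.5276, 0.1481, 0.4483]
tool_rot: [[-0.845, 0.056, 0.532], [0.048, 0.998, -0.03], [-0.532, 0.0, -0.847]]
force: [-0.2, 0.4, -0.4]
gripper_width: 0.0854
grasp_force: 0.0
```

```bash
python3 - <<'E'
from h import *
s=env.state(); print(s["tool_pos"],s["time_s"],np.round(s["tool_rot"],3),np.round(s["qpos"],2))
p=read_camera("wrist"); W=cloud(p); save(p,"w1.png")
for o in ["handle"]:
    for d in models.outline_of(p,o)[:2]: print(d["confidence"],d["extent"])
P=W.reshape(-1,3);K=p["color"].reshape(-1,3).astype(int)
m=(K[:,0]>90)&(K[:,1]<70)&(K[:,2]<70)&(P[:,2]>.3)&(P[:,2]<.38)&(P[:,1]>.08)
q=P[m]; print(m.sum(),np.median(q,0),np.percentile(q,2,axis=0),np.percentile(q,98,axis=0))
t=q[q[:,2]<.358]; 
# vertical cylinder fit r=13
from scipy.optimize import least_squares
f=least_squares(lambda c:np.hypot(t[:,0]-c[0],t[:,1]-c[1])-.013,[.59,.145],loss="soft_l1",f_scale=.001); print("axis",f.x,len(t))
top=q[q[:,2]>.362]; print("top",top.mean(0),top.min(0),top.max(0),len(top))
R=target(.56); g=np.array([f.x[0],f.x[1],.337]); cmd(R,g+R[:,2]*.011,8)
E
```

```text
[0.5276464  0.14807843 0.44826129] 3.45 [[-0.845  0.056  0.532]
 [ 0.048  0.998 -0.03 ]
 [-0.532  0.    -0.847]] [ 0.11 -0.4   1.73 -0.09  1.26 -1.4 ]
0.97 [296.0, 170.4, 340.1, 264.4]
1908 [0.58390337 0.14548424 0.35250685] [0.5807748  0.13369197 0.31973681] [0.60373257 0.1564549  0.36772736]
axis [0.59434463 0.14565183] 1122
top [0.59026753 0.14545076 0.36631167] [0.58029749 0.13277286 0.36201094] [0.6053622  0.15693834 0.36882054] 664
8 rows of [0.0006 0.0003 0.0177] [-0.0001  0.0005 -0.0003] step mm 17.7
 via [[0.53, 0.15, 0.45], [0.55, 0.15, 0.42], [0.56, 0.15, 0.39], [0.58, 0.15, 0.36], [0.6, 0.15, 0.33]]
```

View pics/w1.png

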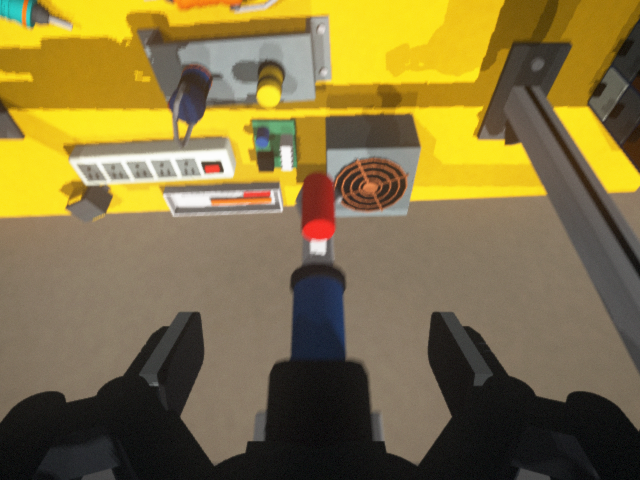

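The wrist view shows the red handle at (318,205), centred between the fingers, with the cylinder behind it. I'm going in.

Emit:
send_rows(deltas=[{"x": 0.0006,"z": 0.0177},{"x": 0.0006,"z": 0.0177},{"x": 0.0006,"z": 0.0177},{"x": 0.0006,"z": 0.0177},{"x": 0.0006,"z": 0.0177},{"x": 0.0006,"z": 0.0177},{"x": 0.0006,"z": 0.0177},{"x": 0.0006,"z": 0.016}])

```text
invalid input
```

Emit:
send_rows(deltas=[{},{},{},{},{},{}], hand=-1)

```text
invalid input
```

Emit:
send_rows(deltas=[{"x": 0.0006,"y": 0,"z": 0.0177,"rx": 0,"ry": 0,"rz": 0},{"x": 0.0006,"y": 0,"z": 0.0177,"rx": 0,"ry": 0,"rz": 0},{"x": 0.0006,"y": 0,"z": 0.0177,"rx": 0,"ry": 0,"rz": 0},{"x": 0.0006,"y": 0,"z": 0.0177,"rx": 0,"ry": 0,"rz": 0},{"x": 0.0006,"y": 0,"z": 0.0177,"rx": 0,"ry": 0,"rz": 0},{"x": 0.0006,"y": 0,"z": 0.0177,"rx": 0,"ry": 0,"rz": 0},{"x": 0.0006,"y": 0,"z": 0.0177,"rx": 0,"ry": 0,"rz": 0},{"x": 0.0006,"y": 0,"z": 0.016,"rx": 0,"ry": 0,"rz": 0}], hand=1)

```text
time_s: 4.55
tool_pos: [0.598, 0.1447, 0.3253]
tool_rot: [[-0.846, 0.057, 0.53], [0.049, 0.998, -0.03], [-0.531, 0.0, -0.847]]
force: [-0.6, -0.2, -0.2]
gripper_width: 0.0853
grasp_force: 0.0
```

Emit:
send_rows(deltas=[{"x": 0,"y": 0,"z": 0,"rx": 0,"ry": 0,"rz": 0},{"x": 0,"y": 0,"z": 0,"rx": 0,"ry": 0,"rz": 0},{"x": 0,"y": 0,"z": 0,"rx": 0,"ry": 0,"rz": 0},{"x": 0,"y": 0,"z": 0,"rx": 0,"ry": 0,"rz": 0},{"x": 0,"y": 0,"z": 0,"rx": 0,"ry": 0,"rz": 0},{"x": 0,"y": 0,"z": 0,"rx": 0,"ry": 0,"rz": 0}], hand=-1)

```text
time_s: 5.3
tool_pos: [0.5973, 0.1451, 0.3282]
tool_rot: [[-0.845, 0.057, 0.532], [0.048, 0.998, -0.03], [-0.532, 0.001, -0.846]]
force: [-6.7, 0.7, 4.6]
gripper_width: 0.0177
grasp_force: 56.5
```

```bash
python3 - <<'E'
from h import *
s=env.state(); print(s["tool_pos"],s["force"],s["gripper_width"])
p=read_camera("wrist"); W=cloud(p); save(p,"w2.png")
P=W.reshape(-1,3);K=p["color"].reshape(-1,3).astype(int)
m=(K[:,0]>90)&(K[:,1]<70)&(K[:,2]<70)&(P[:,2]>.25)&(P[:,2]<.38)&(P[:,1]>.08)
q=P[m]; print(m.sum(),np.percentile(q,2,axis=0),np.percentile(q,98,axis=0))
E
```

```text
[0.59730015 0.14505835 0.32815384] [-6.65281236  0.71092262  4.56824127] 0.017673396765087234
5484 [0.57797578 0.13528547 0.31270456] [0.59657022 0.1577865  0.36395629]
```

View pics/w2.png

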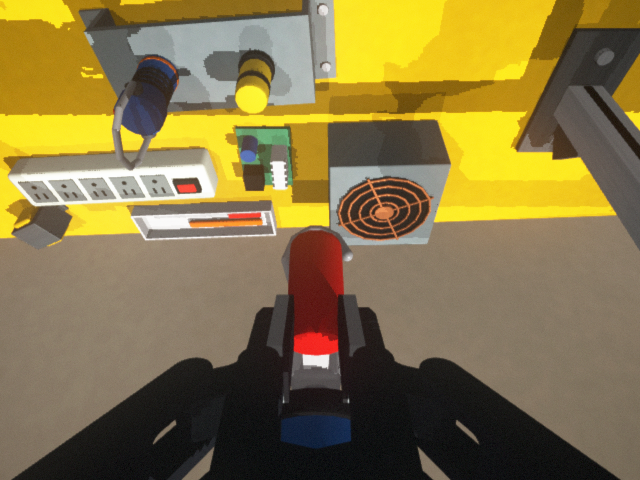

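The pads hold the handle's upper part, between pixels (290,330) and (343,330). I'm rolling the carriage to -y, past the driver.

Emit:
send_rows(deltas=[{"x": 0,"y": -0.01,"z": 0,"rx": 0,"ry": 0,"rz": 0},{"x": 0,"y": -0.018,"z": 0,"rx": 0,"ry": 0,"rz": 0},{"x": 0,"y": -0.018,"z": 0,"rx": 0,"ry": 0,"rz": 0},{"x": 0,"y": -0.018,"z": 0,"rx": 0,"ry": 0,"rz": 0},{"x": 0,"y": -0.018,"z": 0,"rx": 0,"ry": 0,"rz": 0},{"x": 0,"y": -0.018,"z": 0,"rx": 0,"ry": 0,"rz": 0}])

```text
time_s: 6.1
tool_pos: [0.5914, 0.0451, 0.3281]
tool_rot: [[-0.845, 0.056, 0.532], [0.048, 0.998, -0.029], [-0.532, 0.001, -0.847]]
force: [-6.5, 1.6, 5.0]
gripper_width: 0.018
grasp_force: 57.2
```

Emit:
send_rows(deltas=[{"x": 0,"y": -0.018,"z": 0,"rx": 0,"ry": 0,"rz": 0},{"x": 0,"y": -0.018,"z": 0,"rx": 0,"ry": 0,"rz": 0},{"x": 0,"y": -0.018,"z": 0,"rx": 0,"ry": 0,"rz": 0},{"x": 0,"y": -0.018,"z": 0,"rx": 0,"ry": 0,"rz": 0},{"x": 0,"y": -0.018,"z": 0,"rx": 0,"ry": 0,"rz": 0},{"x": 0,"y": -0.015,"z": 0,"rx": 0,"ry": 0,"rz": 0},{"x": 0,"y": 0,"z": 0,"rx": 0,"ry": 0,"rz": 0}])

```text
time_s: 6.98
tool_pos: [0.5852, -0.0613, 0.3281]
tool_rot: [[-0.846, 0.058, 0.531], [0.048, 0.998, -0.032], [-0.532, -0.002, -0.847]]
force: [-10.4, 0.0, 6.5]
gripper_width: 0.0178
grasp_force: 58.4
```

```bash
python3 - <<'E'
from h import *
for n in ["scene","top"]:
    p=read_camera(n); W=cloud(p); P=W.reshape(-1,3); r,g,b=p["color"].reshape(-1,3).astype(int).T; x,y,z=P.T
    m=(r>100)&(g<70)&(b<70)&(z>.3)&(z<.38)&(abs(y+.06)<.05)&(x>.5)&(x<.7)
    if m.sum(): print(n,m.sum(),np.median(P[m],0),np.percentile(P[m],2,axis=0),np.percentile(P[m],98,axis=0))
    m=(abs(y+.06)<.04)&(x>.61)&(x<.67)&(z>.24)&(z<.30)
    if m.sum(): print("hook",m.sum(),np.median(P[m],0),P[m].min(0),P[m].max(0))
    m=(abs(y+.013)<.03)&(abs(x-.633)<.04)&(z>.14)&(z<.2)
    if m.sum(): print("bail",m.sum(),np.median(P[m],0),np.percentile(P[m],2,axis=0),np.percentile(P[m],98,axis=0))
    if n=="scene": cv2.imwrite("pics/c3.png",cv2.resize(p["color"][100:350,200:460,::-1],None,fx=3,fy=2.4,interpolation=3))
s=env.state();print(s["tool_pos"],s["force"])
E
```

```text
scene 3 [ 0.58252051 -0.07265747  0.32160949] [ 0.58125402 -0.07270819  0.32039455] [ 0.58318222 -0.07230549  0.3254437 ]
hook 153 [ 0.63273803 -0.06660244  0.27517274] [ 0.62597091 -0.08521838  0.25875685] [ 0.63609123 -0.04074395  0.29996685]
bail 115 [ 0.64894694 -0.01650189  0.16813548] [ 0.61058713 -0.02087326  0.14122304] [ 0.66691682 -0.00918465  0.18377405]
top 146 [ 0.57812472 -0.05898052  0.36427634] [ 0.56739051 -0.07091081  0.36122513] [ 0.58743431 -0.04828783  0.36680206]
hook 50 [ 0.62656728 -0.0503984   0.28009106] [ 0.6228043  -0.08300984  0.26104145] [ 0.6325521  -0.03916574  0.29819334]
bail 73 [ 0.62738906 -0.01326981  0.17676546] [ 0.60463079 -0.01809128  0.14665285] [ 0.66060867 -0.00907235  0.18452793]
[ 0.58528454 -0.06063165  0.32810927] [-10.56533898  -0.60498214   6.18826197]
```

View pics/c3.png

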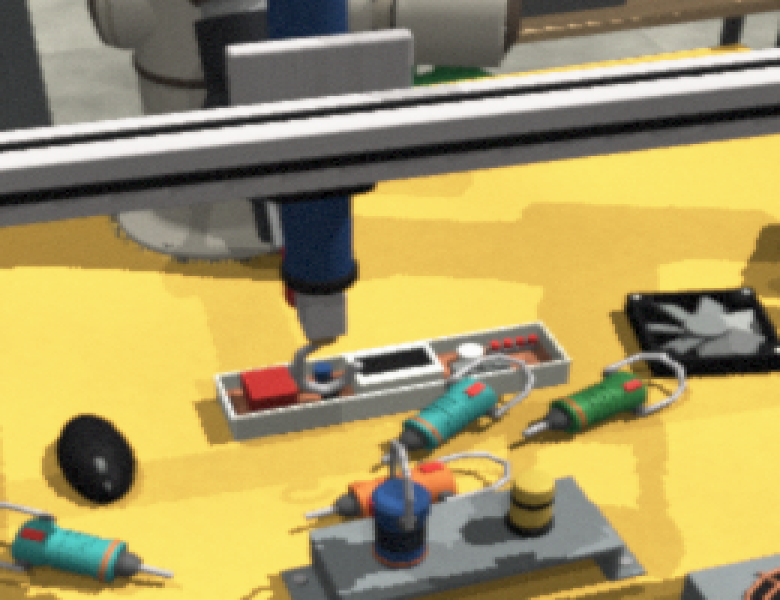

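The crop shows the hook at (320,375), point to the right (+y), with the carriage on the -y side of the blue driver at (400,510). The bail at (400,460) is about 19 mm beyond the point. I'm drawing it down.

Emit:
send_rows(deltas=[{"x": 0.0055,"y": 0,"z": 0.006,"rx": 0,"ry": 0,"rz": 0},{"x": 0.0064,"y": 0,"z": 0.0102,"rx": 0,"ry": 0,"rz": 0},{"x": 0.0064,"y": 0,"z": 0.0102,"rx": 0,"ry": 0,"rz": 0},{"x": 0.0064,"y": 0,"z": 0.0102,"rx": 0,"ry": 0,"rz": 0}])

```text
time_s: 7.58
tool_pos: [0.5854, -0.0606, 0.286]
tool_rot: [[-0.843, 0.057, 0.535], [0.047, 0.998, -0.033], [-0.536, -0.003, -0.844]]
force: [-8.5, -0.5, 9.9]
gripper_width: 0.0175
grasp_force: 58.6
```

```bash
cat > chk.py <<'E'
from h import *
s=env.state();print(s["time_s"],np.round(s["tool_pos"],4),np.round(s["force"],1),s["gripper_width"],s["grasp_force"])
for n in ["scene","top"]:
    p=read_camera(n); W=cloud(p); P=W.reshape(-1,3); r,g,b=p["color"].reshape(-1,3).astype(int).T; x,y,z=P.T; yy=s["tool_pos"][1]
    m=(r>90)&(g<70)&(b<70)&(z>.18)&(z<.38)&(abs(y-yy)<.03)&(x>.55)&(x<.61)
    if m.sum(): print(n,"handle",m.sum(),np.round(np.percentile(P[m],98,axis=0),4))
    m=(abs(y-yy)<.045)&(x>.61)&(x<.67)&(z>.135)&(z<.31)&(abs(r-g)<25)&(abs(g-b)<30)&(y<yy+.03)
    if m.sum(): print(n,"steel",m.sum(),np.round(np.percentile(P[m],[1,50,99],axis=0),4).tolist())
    save(p,f"c_{n}_{s['time_s']:.1f}.png")
E
python3 chk.py
```

```text
7.575 [ 0.5854 -0.0606  0.286 ] [-8.5 -0.5  9.9] 0.01751372227884464 58.586132526397705
scene handle 48 [ 0.5922 -0.06    0.3237]
scene steel 341 [[0.6244, -0.0825, 0.2213], [0.6359, -0.0669, 0.276], [0.6471, -0.0417, 0.309]]
top handle 135 [ 0.5873 -0.0472  0.3232]
top steel 71 [[0.6121, -0.0827, 0.2221], [0.6247, -0.0516, 0.2434], [0.6318, -0.0389, 0.307]]
```

Emit:
send_rows(deltas=[{"x": 0.007,"y": 0,"z": 0.011,"rx": 0,"ry": 0,"rz": 0},{"x": 0.007,"y": 0,"z": 0.011,"rx": 0,"ry": 0,"rz": 0},{"x": 0.007,"y": 0,"z": 0.011,"rx": 0,"ry": 0,"rz": 0},{"x": 0.007,"y": 0,"z": 0.011,"rx": 0,"ry": 0,"rz": 0},{"x": 0.007,"y": 0,"z": 0.011,"rx": 0,"ry": 0,"rz": 0},{"x": 0.004,"y": 0,"z": 0.0063,"rx": 0,"ry": 0,"rz": 0},{"x": 0,"y": 0,"z": 0,"rx": 0,"ry": 0,"rz": 0}])

```text
time_s: 8.55
tool_pos: [0.5854, -0.0605, 0.213]
tool_rot: [[-0.843, 0.057, 0.535], [0.047, 0.998, -0.032], [-0.536, -0.002, -0.844]]
force: [-7.9, 1.1, 10.6]
gripper_width: 0.0177
grasp_force: 58.3
```

```bash
python3 chk.py; ls pics
```

```text
8.55 [ 0.5854 -0.0605  0.213 ] [-7.9  1.1 10.6] 0.01771401740935444 58.26692998409271
scene handle 91 [ 0.5912 -0.0582  0.2517]
scene steel 578 [[0.6176, -0.0809, 0.1495], [0.6358, -0.065, 0.2433], [0.6469, -0.0446, 0.308]]
top handle 116 [ 0.5872 -0.047   0.2523]
top steel 228 [[0.6116, -0.0815, 0.1522], [0.6229, -0.0576, 0.2498], [0.6406, -0.0398, 0.2975]]
c3.png
c_scene_7.6.png
c_scene_8.6.png
c_top_7.6.png
c_top_8.6.png
crop.png
s2.png
scene.png
top.png
w1.png
w2.png
```

Emit:
send_rows(deltas=[{"x": 0.001,"y": 0.006,"z": 0.0015,"rx": 0,"ry": 0,"rz": 0},{"x": 0,"y": 0.008,"z": 0,"rx": 0,"ry": 0,"rz": 0},{"x": 0,"y": 0.008,"z": 0,"rx": 0,"ry": 0,"rz": 0},{"x": 0,"y": 0.008,"z": 0,"rx": 0,"ry": 0,"rz": 0}])

```text
time_s: 9.15
tool_pos: [0.5872, -0.0304, 0.2118]
tool_rot: [[-0.843, 0.057, 0.535], [0.047, 0.998, -0.032], [-0.536, -0.002, -0.844]]
force: [-7.7, -1.5, 11.4]
gripper_width: 0.0178
grasp_force: 58.5
```

```bash
python3 - <<'E'
from h import *
s=env.state();print(s["time_s"],np.round(s["tool_pos"],4),np.round(s["force"],1))
p=read_camera("scene"); a=p["color"][220:340,260:400,::-1]; q=read_camera("top"); b=q["color"][150:230,270:370,::-1]
cv2.imwrite("pics/m1.png",np.hstack([cv2.resize(a,(490,420),interpolation=3),cv2.resize(b,(300,420),interpolation=3)]))
E
```

```text
9.15 [ 0.5872 -0.0304  0.2118] [-7.7 -1.5 11.4]
```

View pics/m1.png

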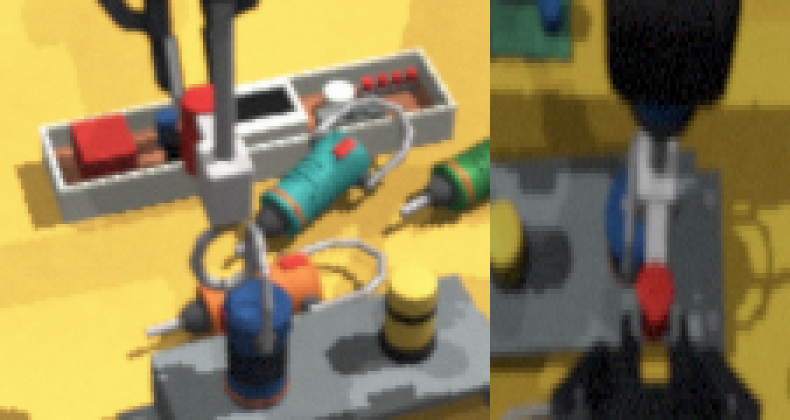

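The hook, at (215,260), is entering the bail at (255,250), and the driver is still upright. I'm centring the seat under the bail, then easing up.

Emit:
send_rows(deltas=[{"x": 0,"y": 0.007,"z": 0,"rx": 0,"ry": 0,"rz": 0},{"x": 0,"y": 0.007,"z": 0,"rx": 0,"ry": 0,"rz": 0},{"x": 0,"y": 0.004,"z": 0,"rx": 0,"ry": 0,"rz": 0},{"x": -0.0043,"y": 0,"z": -0.0068,"rx": 0,"ry": 0,"rz": 0},{"x": -0.0043,"y": 0,"z": -0.0068,"rx": 0,"ry": 0,"rz": 0},{"x": -0.0043,"y": 0,"z": -0.0068,"rx": 0,"ry": 0,"rz": 0},{"x": -0.0032,"y": 0,"z": -0.005,"rx": 0,"ry": 0,"rz": 0},{"x": -0.0032,"y": 0,"z": -0.005,"rx": 0,"ry": 0,"rz": 0}])

```text
time_s: 10.25
tool_pos: [0.5881, -0.0119, 0.2471]
tool_rot: [[-0.843, 0.057, 0.535], [0.048, 0.998, -0.031], [-0.536, -0.001, -0.844]]
force: [-0.9, 0.5, 5.2]
gripper_width: 0.0174
grasp_force: 55.8
```

Emit:
send_rows(deltas=[{"x": -0.0027,"y": 0,"z": -0.0042,"rx": 0,"ry": 0,"rz": 0},{"x": -0.0027,"y": 0,"z": -0.0042,"rx": 0,"ry": 0,"rz": 0},{"x": 0,"y": 0,"z": 0,"rx": 0,"ry": 0,"rz": 0}])

```text
time_s: 10.62
tool_pos: [0.5882, -0.0119, 0.2573]
tool_rot: [[-0.843, 0.057, 0.535], [0.048, 0.998, -0.031], [-0.536, -0.0, -0.844]]
force: [-2.5, 0.9, 6.3]
gripper_width: 0.017
grasp_force: 56.5
```

```bash
python3 - <<'E'
from h import *
s=env.state();print(s["time_s"],np.round(s["tool_pos"],4),np.round(s["force"],1))
p=read_camera("scene"); a=p["color"][200:340,260:400,::-1]; q=read_camera("top"); b=q["color"][150:230,270:370,::-1]
cv2.imwrite("pics/m2.png",np.hstack([cv2.resize(a,(450,450),interpolation=3),cv2.resize(b,(300,450),interpolation=3)]))
E
```

```text
10.625 [ 0.5882 -0.0119  0.2573] [-2.5  0.9  6.3]
```

View pics/m2.png

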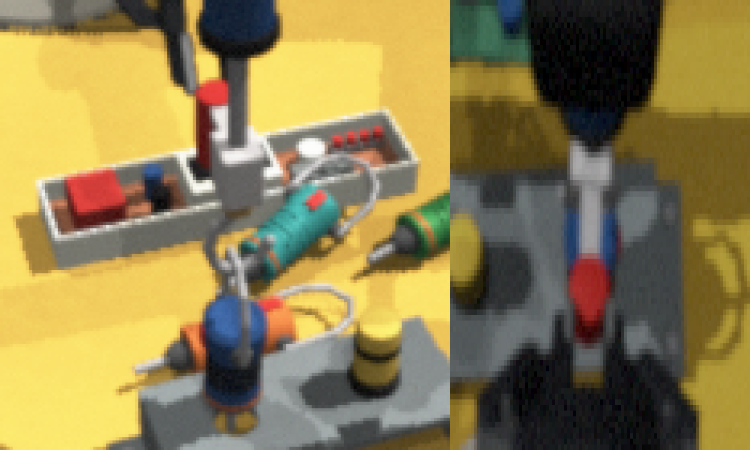

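The driver hangs in the hook at (235,300), its nose clear of the plate and the nut driver untouched. I'm lifting on.

Emit:
send_rows(deltas=[{"x": -0.0045,"y": 0,"z": -0.007,"rx": 0,"ry": 0,"rz": 0},{"x": -0.0045,"y": 0,"z": -0.007,"rx": 0,"ry": 0,"rz": 0},{"x": -0.0045,"y": 0,"z": -0.007,"rx": 0,"ry": 0,"rz": 0},{"x": -0.0045,"y": 0,"z": -0.007,"rx": 0,"ry": 0,"rz": 0},{"x": -0.0045,"y": 0,"z": -0.007,"rx": 0,"ry": 0,"rz": 0},{"x": -0.0045,"y": 0,"z": -0.007,"rx": 0,"ry": 0,"rz": 0},{"x": -0.0045,"y": 0,"z": -0.007,"rx": 0,"ry": 0,"rz": 0}])

```text
time_s: 11.6
tool_pos: [0.5878, -0.012, 0.3127]
tool_rot: [[-0.845, 0.057, 0.531], [0.049, 0.998, -0.03], [-0.532, 0.0, -0.847]]
force: [4.7, 0.0, 3.8]
gripper_width: 0.0171
grasp_force: 54.6
```

Emit:
send_rows(deltas=[{"x": -0.0027,"y": 0,"z": -0.0042,"rx": 0,"ry": 0,"rz": 0},{"x": -0.0021,"y": 0,"z": -0.0034,"rx": 0,"ry": 0,"rz": 0},{"x": 0,"y": 0,"z": 0,"rx": 0,"ry": 0,"rz": 0},{"x": 0,"y": 0,"z": 0,"rx": 0,"ry": 0,"rz": 0}])

```text
time_s: 12.1
tool_pos: [0.5878, -0.012, 0.3213]
tool_rot: [[-0.845, 0.057, 0.531], [0.048, 0.998, -0.03], [-0.532, 0.0, -0.847]]
force: [5.9, 0.8, 3.9]
gripper_width: 0.0175
grasp_force: 54.7
```

```bash
python3 chk.py
```

```text
12.1 [ 0.5878 -0.012   0.3213] [5.9 0.8 3.9] 0.017514534753402904 54.68472182750702
scene handle 22 [ 0.5939 -0.0178  0.3584]
scene steel 640 [[0.6124, -0.0344, 0.142], [0.6447, -0.0199, 0.2027], [0.6632, 0.0054, 0.304]]
top handle 147 [5.899e-01 2.000e-04 3.619e-01]
top steel 108 [[0.617, -0.0358, 0.1389], [0.6284, -0.0212, 0.2364], [0.6399, 0.0089, 0.3]]
```

Still about 5–7 mm below the stop (handle top 0.360 vs 0.366); easing up the rest.

Emit:
send_rows(deltas=[{"x": -0.0011,"y": 0,"z": -0.0017,"rx": 0,"ry": 0,"rz": 0},{"x": -0.0011,"y": 0,"z": -0.0017,"rx": 0,"ry": 0,"rz": 0},{"x": -0.0011,"y": 0,"z": -0.0017,"rx": 0,"ry": 0,"rz": 0},{"x": -0.0008,"y": 0,"z": -0.0013,"rx": 0,"ry": 0,"rz": 0},{"x": 0,"y": 0,"z": 0,"rx": 0,"ry": 0,"rz": 0}])

```text
time_s: 12.82
tool_pos: [0.5877, -0.012, 0.3281]
tool_rot: [[-0.846, 0.057, 0.53], [0.049, 0.998, -0.03], [-0.531, 0.001, -0.847]]
force: [7.1, 0.0, 1.7]
gripper_width: 0.0175
grasp_force: 54.7
```

Emit:
send_rows(deltas=[{"x": -0.0007,"y": 0,"z": -0.0011,"rx": 0,"ry": 0,"rz": 0},{"x": -0.0007,"y": 0,"z": -0.0011,"rx": 0,"ry": 0,"rz": 0},{"x": 0,"y": 0,"z": 0,"rx": 0,"ry": 0,"rz": 0}])

```text
time_s: 13.2
tool_pos: [0.5874, -0.0119, 0.3283]
tool_rot: [[-0.847, 0.057, 0.528], [0.049, 0.998, -0.029], [-0.529, 0.001, -0.849]]
force: [14.1, 0.4, -3.6]
gripper_width: 0.0173
grasp_force: 53.1
```

```bash
python3 chk.py
```

```text
13.2 [ 0.5874 -0.0119  0.3283] [14.1  0.4 -3.6] 0.01725042046482081 53.12121391296387
scene handle 20 [ 0.5892 -0.019   0.3654]
scene steel 652 [[0.6123, -0.0344, 0.1482], [0.6446, -0.0195, 0.209], [0.6638, 0.0057, 0.3063]]
top handle 145 [5.902e-01 2.000e-04 3.674e-01]
top steel 103 [[0.6165, -0.0338, 0.1494], [0.6284, -0.0209, 0.2673], [0.6404, 0.0088, 0.3032]]
```

Emit:
send_rows(deltas=[{"x": -0.0013,"y": 0,"z": 0.0014,"rx": 0,"ry": 0,"rz": 0},{"x": 0,"y": 0,"z": 0,"rx": 0,"ry": 0,"rz": 0}])

```text
time_s: 13.55
tool_pos: [0.5878, -0.0119, 0.3282]
tool_rot: [[-0.849, 0.057, 0.525], [0.048, 0.998, -0.029], [-0.526, 0.001, -0.85]]
force: [-3.2, -0.7, -0.1]
gripper_width: 0.0171
grasp_force: 60.6
```

Emit:
send_rows(deltas=[{"x": 0,"y": 0,"z": 0,"rx": 0,"ry": 0,"rz": 0},{"x": 0,"y": 0,"z": 0,"rx": 0,"ry": 0,"rz": 0},{"x": 0,"y": 0,"z": 0,"rx": 0,"ry": 0,"rz": 0},{"x": 0,"y": 0,"z": 0,"rx": 0,"ry": 0,"rz": 0},{"x": 0,"y": 0,"z": 0,"rx": 0,"ry": 0,"rz": 0},{"x": 0,"y": 0,"z": 0,"rx": 0,"ry": 0,"rz": 0}], hand=1)

```text
time_s: 14.3
tool_pos: [0.5895, -0.012, 0.3308]
tool_rot: [[-0.846, 0.057, 0.531], [0.048, 0.998, -0.03], [-0.531, 0.0, -0.847]]
force: [0.2, 0.2, 0.3]
gripper_width: 0.0857
grasp_force: 0.0
```

Emit:
send_rows(deltas=[{"x": 0,"y": 0,"z": -0.01,"rx": 0,"ry": 0,"rz": 0},{"x": 0,"y": 0,"z": -0.02,"rx": 0,"ry": 0,"rz": 0},{"x": 0,"y": 0,"z": -0.02,"rx": 0,"ry": 0,"rz": 0},{"x": 0,"y": 0,"z": -0.02,"rx": 0,"ry": 0,"rz": 0},{"x": 0,"y": 0,"z": -0.02,"rx": 0,"ry": 0,"rz": 0},{"x": 0,"y": 0,"z": -0.02,"rx": 0,"ry": 0,"rz": 0},{"x": 0,"y": 0,"z": 0,"rx": 0,"ry": 0,"rz": 0},{"x": 0,"y": 0,"z": 0,"rx": 0,"ry": 0,"rz": 0}])

```text
time_s: 15.3
tool_pos: [0.531, -0.0087, 0.4234]
tool_rot: [[-0.846, 0.057, 0.53], [0.049, 0.998, -0.03], [-0.531, 0.001, -0.847]]
force: [-0.7, -0.2, 0.2]
gripper_width: 0.0853
grasp_force: 0.0
```

```bash
cat > fin.py <<'E'
from h import *
s=env.state();print(s["time_s"],np.round(s["tool_pos"],4),np.round(s["force"],1),s["gripper_width"])
for n in ["scene","top","scene","top"]:
    p=read_camera(n); P=cloud(p).reshape(-1,3); r,g,b=p["color"].reshape(-1,3).astype(int).T; x,y,z=P.T
    for l,lo,hi in (("upper",.17,.225),("lower",.1,.17)):
        m=(abs(y+.015)<.04)&(x>.59)&(x<.68)&(z>lo)&(z<hi)&(b>r+20)
        if m.sum(): print(n,l,m.sum(),np.round(np.median(P[m],0),4))
    m=(r>100)&(g<70)&(b<70)&(z>.3)&(z<.38)&(abs(y+.015)<.04)&(x>.55)&(x<.62)
    if m.sum(): print(n,"handle top",np.round(np.percentile(P[m],98,axis=0),4))
p=read_camera("scene"); save(p,"fin.png")
E
python3 fin.py
```

```text
15.3 [ 0.531  -0.0087  0.4234] [-0.7 -0.2  0.2] 0.08528047300506231
scene upper 306 [ 0.6409 -0.0208  0.2175]
scene lower 60 [ 0.6456 -0.0206  0.1552]
scene handle top [ 0.5895 -0.0189  0.366 ]
top upper 105 [ 0.6289 -0.021   0.218 ]
top handle top [5.900e-01 2.000e-04 3.666e-01]
scene upper 309 [ 0.6404 -0.0207  0.2173]
scene lower 61 [ 0.6463 -0.0212  0.1553]
scene handle top [ 0.5878 -0.0186  0.3656]
top upper 105 [ 0.6288 -0.0228  0.2177]
top handle top [5.898e-01 1.000e-04 3.670e-01]
```

View pics/fin.png

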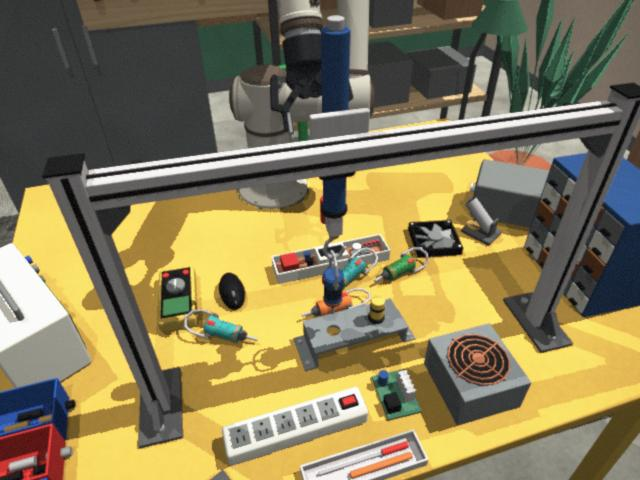

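The driver hangs upright at (333,285), the rack hole is empty, the hook is at the stop and the gripper is clear. I'll wait for it to settle, then hand in.

Emit:
send_rows(deltas=[{"x": 0,"y": 0,"z": -0.02,"rx": 0,"ry": 0,"rz": 0},{"x": 0,"y": 0,"z": 0,"rx": 0,"ry": 0,"rz": 0},{"x": 0,"y": 0,"z": 0,"rx": 0,"ry": 0,"rz": 0},{"x": 0,"y": 0,"z": 0,"rx": 0,"ry": 0,"rz": 0},{"x": 0,"y": 0,"z": 0,"rx": 0,"ry": 0,"rz": 0},{"x": 0,"y": 0,"z": 0,"rx": 0,"ry": 0,"rz": 0},{"x": 0,"y": 0,"z": 0,"rx": 0,"ry": 0,"rz": 0},{"x": 0,"y": 0,"z": 0,"rx": 0,"ry": 0,"rz": 0}])

```text
time_s: 16.55
tool_pos: [0.5205, -0.0081, 0.4409]
tool_rot: [[-0.846, 0.057, 0.53], [0.048, 0.998, -0.03], [-0.531, 0.0, -0.847]]
force: [-1.2, -0.3, -0.4]
gripper_width: 0.0848
grasp_force: 0.0
```

Emit:
send_rows(deltas=[{"x": 0,"y": 0,"z": 0,"rx": 0,"ry": 0,"rz": 0},{"x": 0,"y": 0,"z": 0,"rx": 0,"ry": 0,"rz": 0},{"x": 0,"y": 0,"z": 0,"rx": 0,"ry": 0,"rz": 0},{"x": 0,"y": 0,"z": 0,"rx": 0,"ry": 0,"rz": 0},{"x": 0,"y": 0,"z": 0,"rx": 0,"ry": 0,"rz": 0},{"x": 0,"y": 0,"z": 0,"rx": 0,"ry": 0,"rz": 0},{"x": 0,"y": 0,"z": 0,"rx": 0,"ry": 0,"rz": 0},{"x": 0,"y": 0,"z": 0,"rx": 0,"ry": 0,"rz": 0}])

```text
time_s: 17.55
tool_pos: [0.5205, -0.0081, 0.4409]
tool_rot: [[-0.846, 0.057, 0.53], [0.048, 0.998, -0.03], [-0.531, 0.0, -0.847]]
force: [-0.8, -0.2, -0.6]
gripper_width: 0.0851
grasp_force: 0.0
```

```bash
python3 fin.py; python3 -c "
from rig import order
print(order.sign_off())"
```

```text
17.55 [ 0.5205 -0.0081  0.4409] [-0.8 -0.2 -0.6] 0.08512539199329301
scene upper 310 [ 0.6407 -0.0208  0.2174]
scene lower 62 [ 0.6458 -0.02    0.1554]
scene handle top [ 0.5881 -0.0185  0.3654]
top upper 105 [ 0.6293 -0.0211  0.2178]
top handle top [5.901e-01 3.000e-04 3.667e-01]
scene upper 306 [ 0.6404 -0.0206  0.2172]
scene lower 60 [ 0.6463 -0.0204  0.1549]
scene handle top [ 0.5893 -0.0189  0.365 ]
top upper 103 [ 0.6293 -0.0209  0.2183]
top handle top [5.900e-01 1.000e-04 3.674e-01]
the job is handed in; nothing more can be done
None
```

The blue screwdriver hangs still by its bail from the hook at the top stop, with the handle released and the bystanders not disturbed; the job was handed in at about 18 s, and no verdict came back.

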